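# Pick out the steel bushing by its weight

### The job

First swing the tote's carry handle away from you, clear of the parts, until it snaps home in its end detent. Then lift the two look-alike bushings out of the tote in turn, each clear above the rim and held still for a moment, to feel which is the heavier, and leave the lighter one standing upright in the tote. Finish holding the heavier (steel) one upright and still in the gripper, over the middle of the blue pad with its underside at least 10 cm above the bench; do not put it down, leave the handle home, and do not disturb the other things on the bench.

Things in the scene. Friction and masses are not known exactly. Their poses are not given: they have to be found in the camera images.
- tote: Green steel tote (open tray) fixed to the bench, 200 mm (its x) by 280 mm (its y) and 35 mm high, walls and floor 4 mm thick, with a low divider along x at its middle making two halves. Origin at the centre of its underside; z up; x points away from the robot apart from a turn of up to 0.3 rad. The bushings stand on its floor, on two dark round marks 30 mm before the middle (x = -30 mm) and 70 mm to either side (y = +70 and -70 mm).
- bail (a joint): Angle of the tote's carry handle, rad: 0 leaning 0.4 rad from upright towards the robot, 0.4 upright, growing as it swings away from the robot to its end stop at 1.35. It stays where it is left by friction; a light sprung bump at about 0.8 to 1.1 (at most a few newtons at the bar) must be pushed past, and beyond about 1.15 the detent draws the handle home to 1.35 by itself. It is seated above 1.30.
- bail_bar (a point): Middle of the carry handle's yellow grip bar (16 mm thick, 120 mm long, along the tote's y), 150 mm from the hinge. The handle is a U of 8 mm steel bar; its two side arms run outside the tote's end walls, at y = +150 and -150 mm.
- bail_hinge (a point): Point on the handle's hinge axis, midway between its two pivots, 50 mm above the tote's underside. The axis lies along the tote's y.
- bushing_p: Flanged spacer bushing, painted grey, standing upright in one of the tote's two halves: flange 54 mm across and 8 mm high at the bottom, above it a plain barrel 40 mm across, 64 mm high in all, its top flat, with a dark disc 20 mm across marking the bore. Origin at the centre of the underside, z up along its axis. The two bushings look exactly alike; one is steel (0.54 to 0.66 kg), the other aluminium (0.19 to 0.29 kg), and either may stand in either half of the tote.
- bushing_q: Flanged spacer bushing, painted grey, standing upright in one of the tote's two halves: flange 54 mm across and 8 mm high at the bottom, above it a plain barrel 40 mm across, 64 mm high in all, its top flat, with a dark disc 20 mm across marking the bore. Origin at the centre of the underside, z up along its axis. The two bushings look exactly alike; one is steel (0.54 to 0.66 kg), the other aluminium (0.19 to 0.29 kg), and either may stand in either half of the tote.
- pad: Round blue pad with a thin white ring on it, 120 mm across and 4 mm thick, fixed flat on the bench to the left or right of the tote. Origin at the centre of its underside.
- bin: Fixed open red bin of bolts, 110 x 110 mm and 45 mm high, on the other side of the tote from the pad. Origin at the centre of its underside. Leave alone.
- jar: Glass jar with yellow cap, 64 mm across, 85 mm high, loose bystander. Origin at the centre of its underside.
- tape: Roll of black tape lying flat, 100 mm across, 25 mm high, loose bystander. Origin at the centre of its underside.
- driver: Screwdriver lying on the bench, loose bystander. Handle to its -x. Origin under its middle.
- hammer: Hammer lying on the bench, loose bystander. Handle to its -x. Origin under its middle.
- can: Tin can, 74 mm across, 100 mm high, loose bystander. Origin at the centre of its underside.
- offcut: Wood offcut 90 x 50 x 30 mm, loose bystander. Origin at the centre of its underside.
- socket: Steel socket (plain cylinder) 24 mm across, 30 mm high, standing upright in the tote's far part beyond the bushings, loose bystander. Origin at the centre of its underside.
Mind the look-alikes: they are no part of the job. Leave any brown look-alike of the bushing_q alone.

How it is judged (in metres and radians):
On the way, in this order (a step that is already met when the one before it is completed fails the run):
1. the carry handle is home in its end detent, both bushings still standing in the tote (value of joint bail above 1.3 rad and z of each of bushing_p, bushing_q in the frame of tote below 0.012 m), for 0.2 s.
2. the lighter bushing is lifted in the fingers, clear above the tote's rim (underside 35 mm above the bench), while the heavier one stands on the tote's floor, pressing on it with its weight (value of joint bail above 1.3 rad and ((height (world z) of bushing_q above 0.035 m and contact force between the fingers and bushing_q above 1 N and contact force between bushing_p and tote above 4 N) or (height (world z) of bushing_p above 0.035 m and contact force between the fingers and bushing_p above 1 N and contact force between bushing_q and tote above 4 N))), for 0.2 s.
At the end, for the whole second after the job is handed in: Handle seated (over 1.30 rad). Heavier bushing held still in the fingers, upright within 0.25 rad, underside 90 mm or more above the bench, within 50 mm of the pad's centre. The lighter stands upright and let go on the tote's floor (its weight there under 4 N) (value of joint bail above 1.3 rad and ((height (world z) of bushing_p above 0.09 m and horizontal distance between bushing_p and pad below 0.05 m and angle between bushing_p's own z axis and vertical below 0.25 rad and linear speed of bushing_p below 0.03 m/s and contact force between the fingers and bushing_p above 2 N and contact force between bushing_p and pad below 0.05 N and contact force between bushing_p and tote below 0.05 N and contact force between each of bushing_p, the arm, the fingers and bushing_q below 0.05 N and contact force between bushing_q and tote between 1 and 4 N and z of bushing_q in the frame of tote between 0 and 0.009 m and angle between bushing_q's own z axis and vertical below 0.1 rad and x of bushing_q in the frame of tote between -0.1 and 0.1 m and y of bushing_q in the frame of tote between -0.14 and 0.14 m and linear speed of bushing_q below 0.02 m/s) or (height (world z) of bushing_q above 0.09 m and horizontal distance between bushing_q and pad below 0.05 m and angle between bushing_q's own z axis and vertical below 0.25 rad and linear speed of bushing_q below 0.03 m/s and contact force between the fingers and bushing_q above 2 N and contact force between bushing_q and pad below 0.05 N and contact force between bushing_q and tote below 0.05 N and contact force between each of bushing_q, the arm, the fingers and bushing_p below 0.05 N and contact force between bushing_p and tote between 1 and 4 N and z of bushing_p in the frame of tote between 0 and 0.009 m and angle between bushing_p's own z axis and vertical below 0.1 rad and x of bushing_p in the frame of tote between -0.1 and 0.1 m and y of bushing_p in the frame of tote between -0.14 and 0.14 m and linear speed of bushing_p below 0.02 m/s))); the arm keeps its last pose, push and grip.
It fails at once if a loose bystander is disturbed (moved more than 25 mm) (distance of any of jar, tape, driver, hammer, can, offcut, socket from where it was at the start of the episode above 0.025 m).
It also fails if it takes over 72 s, if anything falls off the work surface, if the arm or the gripper's body presses on something with over 40 N, if the wrist force passes 120 N, or if a joint passes its speed limit or range.

### The arm

A 6-joint arm with a two-finger parallel gripper is mounted at the origin on the work surface. World frame = base frame: x ahead of the robot, y to its left, z up, the work surface at z = 0. Lengths are in mm, angles in rad, forces in N, time in s.
With the tool pointing down it reaches from about 275 to 725 mm from the base axis. Payload 5.6 kg.
Tool frame: the origin (TCP) lies midway between the tips of the shut fingers; the grasp point (between the pads) lies 19 mm behind it; z points along the fingers, y is the line along which they close (so a half turn about z gives the same grasp; the last joint's range is limited). The gripper opens to 85 mm and grips with 20 to 120 N. Pads are 22 mm wide; open, the fingers measure 114 mm over their backs; the gripper's body (76 mm by 85 mm) begins 54 mm behind the grasp point. The pads swing forward as they close: fully open they stand 13 mm farther back than shut.
Start: joints at [1.427, 0.255, 0.108, 0, -1.424, -0.285], TCP at [228.652, 500.211, 231.283] pointing down, gripper open.
Joint ranges: [-2.95, 2.95], [-1.21, 1.97], [-1.09, 1.5], [-2.87, 1.71], [-2.94, -0.07], [-3.05, 3.05]. Speed limits (rad/s): [2.57, 2.57, 3.14, 3.14, 3.14, 3.14].

### API

Orientations are given as [roll, pitch, yaw] about the fixed x, y, z axes, in that order (R = Rz(yaw) Ry(pitch) Rx(roll)).
In Python, from cell import ctrl, viewer, ticket gives the robot as it stands. The module is installed in compiled form; this text tells all that it offers.
- The arm moves only by the tool play_rows, never from a script. Its argument "deltas" is a list of rows, each an object with "xyz": the shift along the world's x, y, z in m, a list of three; "spin": the turn about the world's z in rad; "fingers": the finger opening in m, from 0 to 0.0854. A call has exactly 10 rows; each row shifts and turns the commanded pose from where the row before left it; what a row does not reach is not made up. A row lasts 1/8 s, in which the tool goes at most 62.5 mm and 10.7 degrees, less where a joint would pass 70% of its speed; a pose out of reach is approached as far as the arm can. A call with a gripper value outside its range is refused whole. The fingers move at their own pace and stop on an object; "force" is the grip in N (left out, the last holds). Time passes only in rows, so rows that do not move let the fingers close, or fill a call up. It gives the time, the measured TCP pose, the force, the opening and the grip force at its end, in the units of the state.
- ctrl.get_obs(): the state, without advancing time (a new reading comes with each control period).
- viewer.capture(name): name is "scene" or "top" or "wrist"; returns the picture (400x640x3 uint8, red, green, blue); there is no depth.
- viewer.get_calibration(name): a dict with "intrinsics" (3x3 intrinsics, pixels), "position" and "attitude" of the camera in the world; the wrist camera has in their place "T_tool_cam" (4x4, takes a point from camera to tool coordinates, whose origin is the TCP and whose axes are the flange's). Camera axes: x right, y down, z forward; pixel columns grow to the right and rows downward; lengths in mm; the calibration is good to about 2 mm. A picture is of the moment at which its call begins: read the wrist's pose just before it. get_calibration takes no time and is no camera call.
- ticket.close_job(): hands the job in; it is judged then, once.
The state is a dict: "time": time; "joint_positions": joint angles; "qvel": joint speeds; "joint_efforts": joint torques, N m; "eef_pos": TCP position; "ee_rot": TCP orientation; "contact_force": force on the tool from outside, world axes, zero at the start; "torque": the same for the moment, N m; "gripper_width": opening from 0.0 (shut) to 1.0 (fully open); "grip_force": force on a finger pad.
Only numpy, scipy, OpenCV 4.12 (cv2) and the standard library are available. Lean on these libraries where they do the work, as an engineer would, in place of code of your own. Each camera call takes 0.05 s, during which the arm holds its last target. There are 200 camera calls.

## Working session

There is one attempt and no reset: what is moved stays moved. The work goes in short steps, Python scripts to look and compute and a tool call to move; the robot and the scene stay as the last step left them, time stands still between calls to the robot, and variables do not carry over. Pictures are saved under pics/ and viewed, at most 10 in all, crops included, and the job is handed in when it is done.

Besides the shell and the picture viewer there is one more tool, called as name(argument=value, ...) on one line, values as JSON. play_rows: Moves the arm, as the interface text tells. Its arguments: {"type":"object","properties":{"deltas":{"type":"array"},"force":{"type":"number"}},"required":["deltas"]}

```bash
mkdir -p pics; ls; cat > h.py <<'E'
import numpy as np, cv2, json
from cell import ctrl, viewer, ticket
def save(n,im): cv2.imwrite(f'pics/{n}.png',cv2.cvtColor(im,cv2.COLOR_RGB2BGR))
E
python3 - <<'E'
from h import *
o=ctrl.get_obs(); print(o)
for n in ('scene','top','wrist'):
    c=viewer.get_calibration(n); print(n,c)
for n in ('scene','top'):
    save(n+'0',viewer.capture(n))
E
```

```text
pics
{'time': 0.0, 'joint_positions': array([ 1.42662012e+00,  2.55722308e-01,  1.07008807e-01, -4.85743082e-04,
       -1.42389872e+00, -2.84599335e-01]), 'qvel': array([-0.00197971, -0.00150577,  0.00084334,  0.00114062, -0.00101904,
       -0.00083285]), 'joint_efforts': array([-8.85303871e-04, -3.86630952e+01,  2.37941998e+01,  5.36490977e+00,
       -6.03161971e-03,  1.75951936e-06]), 'eef_pos': array([228.40345025, 499.78471771, 230.40882813]), 'ee_rot': array([ 3.13971491e+00, -4.88001482e-05, -4.28847030e-01]), 'contact_force': array([-0.52171968,  0.02512599, -0.45870371]), 'torque': array([ 0.01228562, -0.00538883, -0.00928617]), 'grip_force': 0.0, 'gripper_width': 0.9969486356490607}
scene {'intrinsics': array([[451.17036122,   0.        , 317.49549193],
       [  0.        , 451.17036122, 202.33199225],
       [  0.        ,   0.        ,   1.        ]]), 'position': array([1172.28995622,  331.58537997, 1103.623249  ]), 'attitude': array([-2.51712276,  0.00517941,  2.05240465])}
top {'intrinsics': array([[434.24020301,   0.        , 315.10840794],
       [  0.        , 434.24020301, 202.29929716],
       [  0.        ,   0.        ,   1.        ]]), 'position': array([ 255.20192256,    3.93698531, 1533.44839768]), 'attitude': array([-2.93499921,  0.0053956 , -1.60349517])}
wrist {'intrinsics': array([[316.93047548,   0.        , 316.90815939],
       [  0.        , 316.93047548, 201.3932535 ],
       [  0.        ,   0.        ,   1.        ]]), 'T_tool_cam': array([[ 2.65736830e-04, -9.49407125e-01, -3.14047832e-01,
         8.10279796e+01],
       [ 9.99999503e-01,  5.54166252e-04, -8.29149781e-04,
        -3.55867687e-02],
       [ 9.61235420e-04, -3.14047455e-01,  9.49406800e-01,
        -1.41868861e+02],
       [ 0.00000000e+00,  0.00000000e+00,  0.00000000e+00,
         1.00000000e+00]])}
```

View pics/scene0.png

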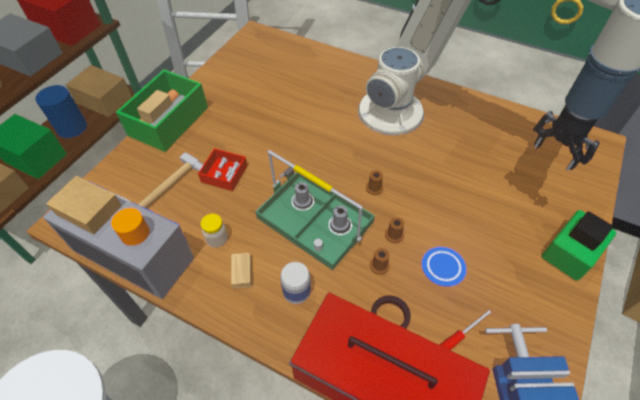

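View pics/top0.png

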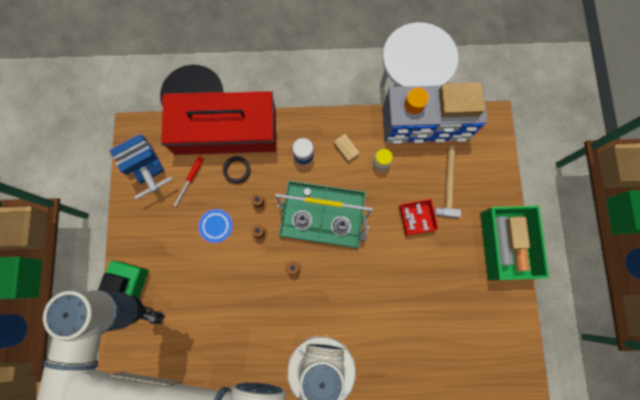

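```bash
cat >> h.py <<'E'
from scipy.spatial.transform import Rotation as Rn
def cam(n,obs=None):
    c=viewer.get_calibration(n); K=c['intrinsics']
    if n!='wrist': return K,Rn.from_euler('xyz',c['attitude']).as_matrix(),np.array(c['position'])
    T=c['T_tool_cam']; R=Rn.from_euler('xyz',obs['ee_rot']).as_matrix()
    return K,R@T[:3,:3],R@T[:3,3]+obs['eef_pos']
def ray(C,uv):
    K,R,p=C; d=R@np.linalg.inv(K)@np.array([*uv,1.]); return p,d/np.linalg.norm(d)
def onz(C,uv,z):
    p,d=ray(C,uv); return p+d*(z-p[2])/d[2]
def tri(rays):
    A=0;b=0
    for p,d in rays:
        M=np.eye(3)-np.outer(d,d); A=A+M; b=b+M@p
    X=np.linalg.solve(A,b); return X,[float(np.linalg.norm((np.eye(3)-np.outer(d,d))@(X-p))) for p,d in rays]
def proj(C,X):
    K,R,p=C; q=K@(R.T@(np.asarray(X,float)-p)); return q[:2]/q[2]
def blobs(im,lo,hi,amin=15):
    m=cv2.inRange(cv2.cvtColor(im,cv2.COLOR_RGB2HSV),np.array(lo),np.array(hi))
    n,l,s,c=cv2.connectedComponentsWithStats(m)
    return [(c[i].round(1),s[i],l==i) for i in range(1,n) if s[i,4]>=amin]
def load(n): return cv2.cvtColor(cv2.imread(f'pics/{n}.png'),cv2.COLOR_BGR2RGB)
E
python3 - <<'E'
from h import *
np.set_printoptions(suppress=True,precision=1)
T=cam('top');S=cam('scene'); t=load('top0');s=load('scene0')
for nm,C,im in(('top',T,t),('scene',S,s)):
    print(nm)
    for k,lo,hi in(('yel',(22,150,150),(33,255,255)),('blue',(100,150,120),(118,255,255)),('green',(65,80,50),(85,255,200))):
        for c,st,m in blobs(im,lo,hi,25):
            ex=''
            if k=='green': ex=cv2.boxPoints(cv2.minAreaRect(cv2.findContours(m.astype(np.uint8),0,2)[0][0]))
            print(k,c,st,onz(C,c,4 if k=='blue' else 150)[:2] )
            if k=='green': print([onz(C,e,35)[:2] for e in ex])
yt=(323,203)
# brown
print('bush rough', [onz(T,u,64)[:2] for u in((302,216),(340,221))],[onz(S,u,64)[:2] for u in((301,188),(340,211))])
print('brown', [onz(T,u,50)[:2] for u in((258,200),(259,231),(294,268))],[onz(S,u,50)[:2] for u in((376,174),(396,222),(381,253))])
E
```

```text
top
yel [383.7 156. ] [376 148  17  17 226] [ 694.8 -231.3]
yel [323.4 201.7] [306 197  36  10 164] [546.3 -25.1]
blue [426.7 126.1] [416 125  21   3  51] [ 852.1 -423.9]
blue [472.  124.6] [463 124  20   3  41] [ 852.1 -593. ]
blue [402.7 126.8] [393 126  22   3  49] [ 852.4 -334.3]
blue [126.5 144.8] [111 136  32  19 182] [817.4 694. ]
blue [134.3 159.7] [119 150  32  21 205] [758.6 662. ]
blue [215.3 226.3] [200 210  31  32 184] [500.6 359.9]
blue [214.9 225.4] [205 216  20  20 319] [503.9 361.3]
green [617.2 132.7] [593 118  47  30 305] [  749.4 -1018.8]
[array([  763.4, -1003.8]), array([  845.8, -1192.8]), array([  817.5, -1200.2]), array([  735.7, -1011.8])]
green [568.  159.4] [557 153  28  13  83] [ 662.  -840.2]
[array([ 685.5, -865. ]), array([ 731.6, -967.1]), array([ 716.3, -971.9]), array([ 670.4, -870. ])]
green [327.  193.1] [287 182  77  23 869] [574.6 -37.9]
[array([601.8, 101.4]), array([648.8,  93.9]), array([ 599.4, -173.8]), array([ 553.1, -164.7])]
green [ 25.5 195.8] [  0 186  52  20 255] [599.1 949.9]
[array([ 650.9, 1122. ]), array([ 672.8, 1117.4]), array([
[... 2961 characters left out ...]
 246.1] [ 554  211   62   65 1272] [387.9 636.5]
[array([359. , 591.4]), array([147.9, 650.5]), array([197.5, 755.8]), array([397. , 691.8])]
green [365.2 220.9] [361 215  12  13  84] [561.3 142.8]
[array([511.8, 116.3]), array([471.8, 103.6]), array([463.3, 130.8]), array([503.3, 142.9])]
green [ 15.3 245.6] [  0 229  34  33 275] [1021.2 -587.3]
[array([1000.8, -773.3]), array([ 982.2, -775.5]), array([1008.5, -619.8]), array([1026. , -618.8])]
bush rough [array([516.7,  48.4]), array([495. , -81.3])] [array([487.3, -86.6]), array([508.3,  49.6])]
brown [array([581.2, 201.1]), array([471.8, 198.3]), array([341.6,  80.6])] [array([327.6,  82.8]), array([461.1, 200.7]), array([571.4, 202. ])]
```

play_rows(deltas=[{"xyz": [0.032, -0.05, 0.007], "spin": 0.026, "fingers": 0.0}, {"xyz": [0.032, -0.05, 0.007], "spin": 0.026, "fingers": 0.0}, {"xyz": [0.032, -0.05, 0.007], "spin": 0.026, "fingers": 0.0}, {"xyz": [0.032, -0.05, 0.007], "spin": 0.026, "fingers": 0.0}, {"xyz": [0.032, -0.05, 0.007], "spin": 0.026, "fingers": 0.0}, {"xyz": [0.032, -0.05, 0.007], "spin": 0.026, "fingers": 0.0}, {"xyz": [0.032, -0.05, 0.007], "spin": 0.026, "fingers": 0.0}, {"xyz": [0.032, -0.05, 0.007], "spin": 0.026, "fingers": 0.0}, {"xyz": [0.032, -0.05, 0.007], "spin": 0.026, "fingers": 0.0}, {"xyz": [0.0, 0.0, 0.0], "spin": 0.026, "fingers": 0.0}], force=20)

```text
time: 1.35
eef_pos: [517.9, 47.0, 293.6]
ee_rot: [3.14, 0.001, -0.173]
contact_force: [-0.0, 0.4, 0.4]
gripper_width: -0.0
grip_force: 0.0
```

```bash
python3 - <<'E'
from h import *
import pickle
o=ctrl.get_obs(); im=viewer.capture('wrist'); save('w1',im); pickle.dump(o,open('w1.pkl','wb'))
print(o['time'],o['eef_pos'],o['ee_rot'],o['gripper_width'])
E
```

```text
1.35 [517.88802471  46.95975202 293.57461661] [ 3.14044302e+00  9.98868085e-04 -1.73490415e-01] -0.0002092115611523188
```

View pics/w1.png

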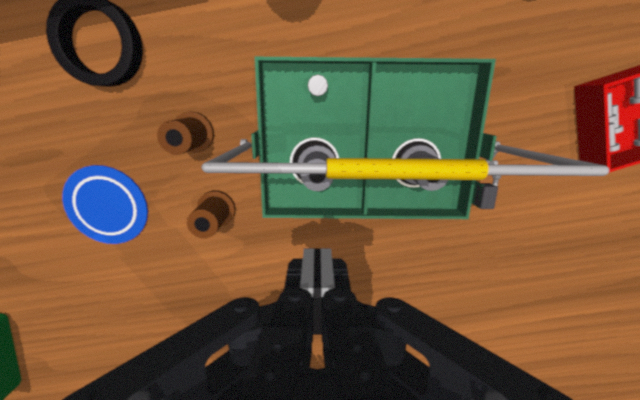

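```bash
python3 - <<'E'
from h import *
import pickle
np.set_printoptions(suppress=True,precision=1)
W=cam('wrist',pickle.load(open('w1.pkl','rb')));T=cam('top');S=cam('scene');im=load('w1')
y=[b for b in blobs(im,(22,150,100),(33,255,255),200)][0]; print('bar px',y[0],y[1])
print('bar',tri([ray(W,y[0]),ray(T,(323.4,201.7)),ray(S,(312.5,177.5))]))
for c,st,m in blobs(im,(100,150,80),(118,255,255),200): print('pad px',c,st,onz(W,c,4))
p=max(blobs(im,(100,150,80),(118,255,255),200),key=lambda b:b[1][4])[2]
g=max(blobs(im,(65,60,30),(88,255,200),200),key=lambda b:b[1][4])
co=[(256.5,58.5),(493,60),(469.5,217),(265,217)]
P=np.array([onz(W,u,35) for u in co]);print(P,'sides',[np.linalg.norm(P[i]-P[i-1]) for i in range(4)])
c=P.mean(0); ya=(P[0]+P[3]-P[1]-P[2]);yaw=np.arctan2(-ya[0],ya[1]); print('tote',c,yaw)
R=Rn.from_euler('z',yaw).as_matrix(); 
for yy in(70,-70):
    q=c*[1,1,0]+R@[-30,yy,4]; print('mark',q,[proj(C,q+[0,0,z]) for C in(W,T,S) for z in(0,64)])
print('hinge',c*[1,1,0]+[0,0,50])
E
```

```text
bar px [406.5 168.6] [ 326  158  162   22 3288]
bar (array([535.1, -23.3, 201.7]), [1.1319198107508883, 0.7950907718465229, 1.9262059134097522])
pad px [105.6 202.3] [  63  166   84   77 1933] [507.9 356.6   4. ]
pad px [104.  205.3] [  77  180   55   52 2225] [503.9 360.6   4. ]
[[ 650.8   94.7   35. ]
 [ 602.  -175.    35. ]
 [ 409.6 -143.7   35. ]
 [ 457.3  128.9   35. ]] sides [np.float64(196.5437854176248), np.float64(274.1086785871731), np.float64(194.9730558814631), np.float64(276.69256504057455)]
tote [529.9 -23.8  35. ] -0.17612812028391975
mark [512.6  50.4   4. ] [array([315.1, 162.8]), array([314.8, 173.5]), array([302. , 220.1]), array([301.4, 217. ]), array([338.9, 224. ]), array([339.6, 211.4])]
mark [488.1 -87.4   4. ] [array([416.7, 163. ]), array([432.8, 173.8]), array([341. , 225.6]), array([341.9, 222.7]), array([301.3, 200.2]), array([300.6, 187.3])]
hinge [529.9 -23.8  50. ]
```

play_rows(deltas=[{"xyz": [-0.0084, -0.012, -0.025], "spin": 0, "fingers": 0.0}, {"xyz": [-0.0084, -0.012, -0.025], "spin": 0, "fingers": 0.0}, {"xyz": [-0.0084, -0.012, -0.025], "spin": 0, "fingers": 0.0}, {"xyz": [-0.0084, -0.012, -0.025], "spin": 0, "fingers": 0.0}, {"xyz": [-0.0084, -0.012, -0.025], "spin": 0, "fingers": 0.0}, {"xyz": [0.0, 0.0, 0], "spin": 0, "fingers": 0.0}, {"xyz": [0.0157, -0.0028, 0], "spin": 0, "fingers": 0.0}, {"xyz": [0.0157, -0.0028, 0], "spin": 0, "fingers": 0.0}, {"xyz": [0.0157, -0.0028, 0], "spin": 0, "fingers": 0.0}, {"xyz": [0.0157, -0.0028, 0], "spin": 0, "fingers": 0.0}])

```text
time: 2.65
eef_pos: [539.3, -20.3, 170.1]
ee_rot: [-3.141, -0.001, -0.168]
contact_force: [-0.5, 0.9, -0.0]
gripper_width: 0.005
grip_force: 0.4
```

play_rows(deltas=[{"xyz": [0.0118, -0.0021, 0], "spin": 0, "fingers": 0.0}, {"xyz": [0.0118, -0.0021, 0], "spin": 0, "fingers": 0.0}, {"xyz": [0.0118, -0.0021, -0.003], "spin": 0, "fingers": 0.0}, {"xyz": [0.0118, -0.0021, -0.005], "spin": 0, "fingers": 0.0}, {"xyz": [0.0118, -0.0021, -0.007], "spin": 0, "fingers": 0.0}, {"xyz": [0.0118, -0.0021, -0.008], "spin": 0, "fingers": 0.0}, {"xyz": [0.0118, -0.0021, -0.01], "spin": 0, "fingers": 0.0}, {"xyz": [0.005, -0.001, -0.005], "spin": 0, "fingers": 0.0}, {"xyz": [0.0, 0.0, 0], "spin": 0, "fingers": 0.0}, {"xyz": [0.0, 0.0, 0], "spin": 0, "fingers": 0.0}])

```text
time: 3.9
eef_pos: [625.2, -36.7, 131.8]
ee_rot: [-3.141, -0.001, -0.169]
contact_force: [0.6, 1.0, 0.6]
gripper_width: -0.001
grip_force: 0.0
```

```bash
python3 - <<'E'
from h import *
import pickle
o=ctrl.get_obs(); print(o['eef_pos'],o['contact_force'])
t=viewer.capture('top'); s=viewer.capture('scene'); save('t2',t); save('s2',s)
a=[b[0] for b in blobs(t,(22,150,150),(33,255,255),60)]; b=[b[0] for b in blobs(s,(22,150,150),(33,255,255),60)]; print(a,b)
for th in(0.4,.8,1.15,1.35):
    u=Rn.from_euler('z',-.175).as_matrix()@[150*np.sin(th-.4),0,50+150*np.cos(th-.4)]+[530,-24,0]; print(th,proj(cam('top'),u),proj(cam('scene'),u))
E
```

```text
[625.17924157 -36.70081743 131.76320138] [0.60358868 0.96699661 0.60029217]
[array([383.7, 156. ])] [array([560.8,  17.6]), array([284.5, 221.4]), array([210.8, 222.6])]
0.4 [323.44317743 203.51017781] [312.47027357 176.30042886]
0.8 [325.91982879 186.5036258 ] [298.36812674 193.46828285]
1.15 [327.58664913 175.71657027] [287.95637987 211.12138705]
1.35 [328.23967492 171.83330725] [283.5302447  221.14922674]
```

play_rows(deltas=[{"xyz": [-0.005, 0.001, 0.03], "spin": 0, "fingers": 0.0}, {"xyz": [-0.012, 0.002, 0.03], "spin": 0, "fingers": 0.0}, {"xyz": [-0.012, 0.002, 0.03], "spin": 0, "fingers": 0.0}, {"xyz": [-0.012, 0.002, 0.03], "spin": 0, "fingers": 0.08}, {"xyz": [-0.012, 0.002, 0.03], "spin": 0, "fingers": 0.08}, {"xyz": [-0.012, 0.002, 0.015], "spin": 0, "fingers": 0.08}, {"xyz": [0, 0, 0], "spin": 0, "fingers": 0.08}, {"xyz": [0, 0, 0], "spin": 0, "fingers": 0.08}, {"xyz": [0, 0, 0], "spin": 0, "fingers": 0.08}, {"xyz": [0, 0, 0], "spin": 0, "fingers": 0.08}])

```text
time: 5.25
eef_pos: [560.0, -25.8, 295.3]
ee_rot: [3.141, 0.002, -0.169]
contact_force: [-0.3, 0.0, 0.4]
gripper_width: 0.937
grip_force: 0.0
```

```bash
python3 - <<'E'
from h import *
import pickle
o=ctrl.get_obs(); im=viewer.capture('wrist'); save('w2',im); pickle.dump(o,open('w2.pkl','wb'))
print(o['time'],o['eef_pos'],o['ee_rot'],o['gripper_width'])
E
```

```text
5.25 [560.03946171 -25.7682173  295.30789968] [ 3.14101105e+00  1.63816369e-03 -1.68964014e-01] 0.9374913212007862
```

View pics/w2.png

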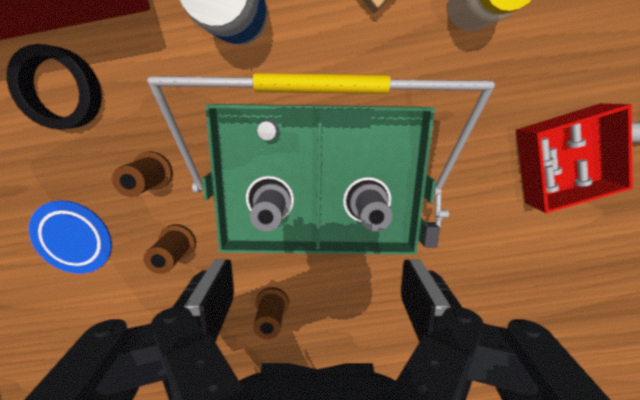

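```bash
cat >> h.py <<'E'
def disc(im,box):
    u0,v0,u1,v1=box; g=im[v0:v1,u0:u1].max(2); m=(g<65).astype(np.uint8)
    n,l,s,c=cv2.connectedComponentsWithStats(m)
    return [((c[i]+[u0,v0]).round(1),s[i]) for i in range(1,n) if s[i,4]>60]
E
python3 - <<'E'
from h import *
import pickle
np.set_printoptions(suppress=True,precision=1)
W=cam('wrist',pickle.load(open('w2.pkl','rb')));im=load('w2')
for b in((240,195,292,235),(350,195,402,235)): 
    for c,s in disc(im,b): print(c,s,onz(W,c,68))
co=[(208.5,106.5),(433,108),(416,252),(220,252)]
P=np.array([onz(W,u,35) for u in co]);print(P,[np.linalg.norm(P[i]-P[i-1]) for i in range(4)])
c=P.mean(0); ya=(P[0]+P[3]-P[1]-P[2]);yaw=np.arctan2(-ya[0],ya[1]); print('tote',c,yaw)
R=Rn.from_euler('z',yaw).as_matrix(); 
for yy in(70,-70): q=c*[1,1,0]+R@[-30,yy,4]; print('mark',q,proj(W,q+[0,0,64]))
y=max(blobs(im,(22,150,100),(33,255,255),200),key=lambda b:b[1][2]); print('bar',y[0],tri([ray(W,y[0]),ray(cam('scene'),(284.5,221.4))]))
E
```

```text
[280.6 202.8] [35  0 10 18 80] [525.   25.6  68. ]
[265.2 216.5] [ 19  15  14  14 146] [510.5  48.2  68. ]
[359.4 203.8] [ 6  2  8 16 62] [507.4 -69.7  68. ]
[376.3 216.7] [ 20  15  14  14 153] [487.  -88.3  68. ]
[[ 650.4   92.7   35. ]
 [ 602.9 -176.3   35. ]
 [ 410.8 -142.1   35. ]
 [ 457.2  130.7   35. ]] [np.float64(196.95231461401409), np.float64(273.15105826328096), np.float64(195.07699600747537), np.float64(276.6865282378197)]
tote [530.3 -23.7  35. ] -0.17174443739214626
mark [512.7  50.4   4. ] [263.1 215.1]
mark [488.8 -87.6   4. ] [375.5 215.5]
bar [321.1  82.7] (array([650. , -43.9, 136.7]), [1.1843303727313057, 1.184330372731244])
```

play_rows(deltas=[{"xyz": [-0.012, 0.018, -0.012], "spin": 0, "fingers": 0.08}, {"xyz": [-0.012, 0.018, -0.012], "spin": 0, "fingers": 0.08}, {"xyz": [-0.012, 0.018, -0.012], "spin": 0, "fingers": 0.08}, {"xyz": [-0.012, 0.018, -0.012], "spin": 0, "fingers": 0.08}, {"xyz": [0, 0, -0.012], "spin": 0, "fingers": 0.08}, {"xyz": [0, 0, 0], "spin": 0, "fingers": 0.08}, {"xyz": [0, 0, 0], "spin": 0, "fingers": 0.08}, {"xyz": [0, 0, 0], "spin": 0, "fingers": 0.08}, {"xyz": [0, 0, 0], "spin": 0, "fingers": 0.08}, {"xyz": [0, 0, 0], "spin": 0, "fingers": 0.08}])

```text
time: 6.55
eef_pos: [512.2, 46.2, 236.4]
ee_rot: [-3.141, -0.0, -0.169]
contact_force: [0.1, -0.4, 0.3]
gripper_width: 0.938
grip_force: 0.0
```

```bash
python3 - <<'E'
from h import *
import pickle
o=ctrl.get_obs(); im=viewer.capture('wrist'); save('w3',im); pickle.dump(o,open('w3.pkl','wb'))
print(o['time'],o['eef_pos'],o['ee_rot'],o['gripper_width'])
W=cam('wrist',o)
for p in((512,50,68),(488,-87,68)): print(proj(W,p))
E
```

```text
6.55 [512.18323707  46.22028871 236.4188162 ] [-3.14146310e+00 -2.36839151e-04 -1.69022935e-01] 0.9378807636454991
[313.48696141 181.97196019]
[451.08525707 182.6361845 ]
```

View pics/w3.png

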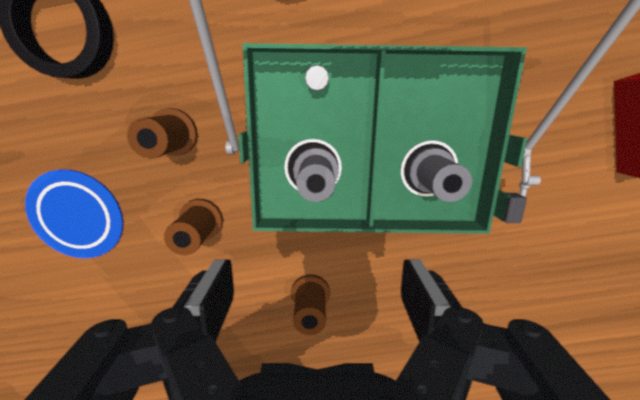

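Handle is home over the tote's far edge; bushing bores sit at about (316,183) and (453,183).

```bash
python3 - <<'E'
from h import *
import pickle
np.set_printoptions(suppress=True,precision=1)
W=cam('wrist',pickle.load(open('w2.pkl','rb')));V=cam('wrist',pickle.load(open('w3.pkl','rb')));im=load('w3')
A=[(265.2,216.5),(376.3,216.7)]
for b,a in zip(((300,170,332,200),(436,170,470,200)),A): 
    for c,s in disc(im,b): print(c,s[4],onz(V,c,68),tri([ray(W,a),ray(V,c)]))
for c,s,m in blobs(im,(100,150,80),(118,255,255),200): print('pad',c,onz(V,c,4))
E
```

```text
[315.3 183.1] 239 [510.5  48.4  68. ] (array([510.3,  48.4,  67.2]), [0.04376903180620384, 0.0437690318060423])
[452.2 183.2] 250 [487.2 -88.1  68. ] (array([486.9, -88.3,  67.5]), [0.11595605769761101, 0.11595605769753749])
pad [ 75.  211.2] [508.4 355.9   4. ]
pad [ 72.7 215. ] [504.1 360.8   4. ]
```

play_rows(deltas=[{"xyz": [-0.001, 0.001, -0.03], "spin": -0.003, "fingers": 0.072}, {"xyz": [-0.001, 0.001, -0.04], "spin": 0, "fingers": 0.072}, {"xyz": [0, 0, -0.04], "spin": 0, "fingers": 0.072}, {"xyz": [0, 0, -0.035], "spin": 0, "fingers": 0.072}, {"xyz": [0, 0, -0.03], "spin": 0, "fingers": 0.072}, {"xyz": [0, 0, -0.02], "spin": 0, "fingers": 0.072}, {"xyz": [0, 0, -0.011], "spin": 0, "fingers": 0.072}, {"xyz": [0, 0, 0], "spin": 0, "fingers": 0.072}, {"xyz": [0, 0, 0], "spin": 0, "fingers": 0.072}, {"xyz": [0, 0, 0], "spin": 0, "fingers": 0.072}])

```text
time: 7.85
eef_pos: [510.7, 48.5, 31.2]
ee_rot: [-3.141, -0.002, -0.172]
contact_force: [-0.3, 0.5, -1.3]
gripper_width: 0.845
grip_force: 0.0
```

play_rows(deltas=[{"xyz": [0, 0, 0], "spin": 0, "fingers": 0.02}, {"xyz": [0, 0, 0], "spin": 0, "fingers": 0.02}, {"xyz": [0, 0, 0], "spin": 0, "fingers": 0.02}, {"xyz": [0, 0, 0], "spin": 0, "fingers": 0.02}, {"xyz": [0, 0, 0], "spin": 0, "fingers": 0.02}, {"xyz": [0, 0, 0], "spin": 0, "fingers": 0.02}, {"xyz": [0, 0, 0], "spin": 0, "fingers": 0.02}, {"xyz": [0, 0, 0], "spin": 0, "fingers": 0.02}, {"xyz": [0, 0, 0], "spin": 0, "fingers": 0.02}, {"xyz": [0, 0, 0], "spin": 0, "fingers": 0.02}], force=40)

```text
time: 9.1
eef_pos: [510.3, 48.3, 30.7]
ee_rot: [-3.141, -0.001, -0.172]
contact_force: [-1.0, 0.5, 5.8]
gripper_width: 0.45
grip_force: 40.6
```

play_rows(deltas=[{"xyz": [0, 0, 0.01], "spin": 0, "fingers": 0.02}, {"xyz": [0, 0, 0.015], "spin": 0, "fingers": 0.02}, {"xyz": [0, 0, 0.015], "spin": 0, "fingers": 0.02}, {"xyz": [0, 0, 0.015], "spin": 0, "fingers": 0.02}, {"xyz": [0, 0, 0.015], "spin": 0, "fingers": 0.02}, {"xyz": [0, 0, 0], "spin": 0, "fingers": 0.02}, {"xyz": [0, 0, 0], "spin": 0, "fingers": 0.02}, {"xyz": [0, 0, 0], "spin": 0, "fingers": 0.02}, {"xyz": [0, 0, 0], "spin": 0, "fingers": 0.02}, {"xyz": [0, 0, 0], "spin": 0, "fingers": 0.02}])

```text
time: 10.35
eef_pos: [509.9, 48.3, 100.0]
ee_rot: [3.141, 0.0, -0.172]
contact_force: [-0.1, -0.3, -2.2]
gripper_width: 0.452
grip_force: 40.5
```

play_rows(deltas=[{"xyz": [0, 0, 0], "spin": 0, "fingers": 0.02}, {"xyz": [0, 0, 0], "spin": 0, "fingers": 0.02}, {"xyz": [0, 0, 0], "spin": 0, "fingers": 0.02}, {"xyz": [0, 0, 0], "spin": 0, "fingers": 0.02}, {"xyz": [0, 0, 0], "spin": 0, "fingers": 0.02}, {"xyz": [0, 0, 0], "spin": 0, "fingers": 0.02}, {"xyz": [0, 0, 0], "spin": 0, "fingers": 0.02}, {"xyz": [0, 0, 0], "spin": 0, "fingers": 0.02}, {"xyz": [0, 0, 0], "spin": 0, "fingers": 0.02}, {"xyz": [0, 0, 0], "spin": 0, "fingers": 0.02}])

```text
time: 11.6
eef_pos: [510.1, 48.3, 100.3]
ee_rot: [-3.142, -0.0, -0.172]
contact_force: [0.5, 0.2, -3.7]
gripper_width: 0.449
grip_force: 40.5
```

```bash
python3 - <<'E'
from h import *
o=ctrl.get_obs(); print(o['eef_pos'],o['contact_force'],o['gripper_width'],o['grip_force'],o['joint_efforts'])
save('s4',viewer.capture('scene')[130:290,220:480].repeat(3,0).repeat(3,1))
o=ctrl.get_obs(); print(o['contact_force'],o['joint_efforts'])
E
```

```text
[510.07208394  48.3366492  100.28846257] [ 0.53367388  0.18580585 -3.66426339] 0.44944738127427303 40.546324253082275 [ 7.78519570e-04 -3.78193152e+01  2.22122473e+01  5.16515315e+00
 -1.18389111e-03 -2.40792303e-06]
[-0.13847031 -0.50024298 -2.66563363] [ 2.74997310e-04 -3.78197443e+01  2.22119504e+01  5.16535744e+00
 -1.29040654e-03 -4.83772953e-05]
```

View pics/s4.png

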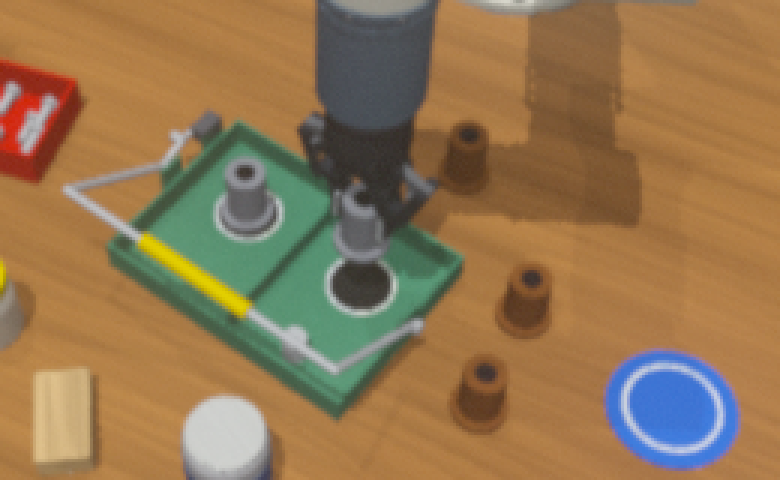

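Left bushing weighs about 2.8 N: it is the lighter. Setting it back where it stood.

play_rows(deltas=[{"xyz": [0, 0, -0.015], "spin": 0, "fingers": 0.02}, {"xyz": [0, 0, -0.015], "spin": 0, "fingers": 0.02}, {"xyz": [0, 0, -0.015], "spin": 0, "fingers": 0.02}, {"xyz": [0, 0, -0.01], "spin": 0, "fingers": 0.02}, {"xyz": [0, 0, -0.008], "spin": 0, "fingers": 0.02}, {"xyz": [0, 0, -0.004], "spin": 0, "fingers": 0.02}, {"xyz": [0, 0, -0.002], "spin": 0, "fingers": 0.02}, {"xyz": [0, 0, -0.001], "spin": 0, "fingers": 0.02}, {"xyz": [0, 0, 0], "spin": 0, "fingers": 0.02}, {"xyz": [0, 0, 0], "spin": 0, "fingers": 0.02}])

```text
time: 12.9
eef_pos: [510.3, 48.4, 30.8]
ee_rot: [-3.141, -0.001, -0.172]
contact_force: [-0.7, 0.2, 1.0]
gripper_width: 0.452
grip_force: 40.6
```

play_rows(deltas=[{"xyz": [0, 0, 0], "spin": 0, "fingers": 0.05}, {"xyz": [0, 0, 0], "spin": 0, "fingers": 0.06}, {"xyz": [0, 0, 0], "spin": 0, "fingers": 0.072}, {"xyz": [0, 0, 0], "spin": 0, "fingers": 0.072}, {"xyz": [0, 0, 0], "spin": 0, "fingers": 0.072}, {"xyz": [0, 0, 0], "spin": 0, "fingers": 0.072}, {"xyz": [0, 0, 0], "spin": 0, "fingers": 0.072}, {"xyz": [0, 0, 0], "spin": 0, "fingers": 0.072}, {"xyz": [0, 0, 0.005], "spin": 0, "fingers": 0.072}, {"xyz": [0, 0, 0.02], "spin": 0, "fingers": 0.072}])

```text
time: 14.15
eef_pos: [509.2, 48.0, 54.9]
ee_rot: [3.14, 0.002, -0.172]
contact_force: [0.0, -0.2, -0.8]
gripper_width: 0.845
grip_force: 0.0
```

play_rows(deltas=[{"xyz": [0, 0, 0.03], "spin": 0, "fingers": 0.072}, {"xyz": [0, 0, 0.03], "spin": 0, "fingers": 0.072}, {"xyz": [0, 0, 0.03], "spin": 0, "fingers": 0.072}, {"xyz": [0, 0, 0.01], "spin": 0, "fingers": 0.072}, {"xyz": [-0.0058, -0.034, 0], "spin": 0, "fingers": 0.072}, {"xyz": [-0.0058, -0.034, 0], "spin": 0, "fingers": 0.072}, {"xyz": [-0.0058, -0.034, 0], "spin": 0, "fingers": 0.072}, {"xyz": [-0.006, -0.0347, 0], "spin": 0, "fingers": 0.072}, {"xyz": [0, 0, 0], "spin": 0, "fingers": 0.072}, {"xyz": [0, 0, 0], "spin": 0, "fingers": 0.072}])

```text
time: 15.4
eef_pos: [486.4, -88.3, 154.8]
ee_rot: [-3.142, 0.001, -0.172]
contact_force: [0.1, -0.3, 0.3]
gripper_width: 0.846
grip_force: 0.0
```

```bash
python3 - <<'E'
from h import *
np.set_printoptions(suppress=True,precision=1)
o=ctrl.get_obs(); im=viewer.capture('wrist'); save('w5',im)
W=cam('wrist',o); print(o['eef_pos'],o['contact_force'])
for p in((510.3,48.4,68),(487,-88.3,68)):
    a=proj(W,p).astype(int); print(a,[(c,s[4],onz(W,c,67.5)) for c,s in disc(im,(a[0]-35,max(a[1]-35,0),a[0]+35,a[1]+35))])
E
```

```text
[486.4 -88.3 154.8] [ 0.1 -0.3  0.3]
[135 207] [(array([163.4, 195.1]), np.int32(382), array([516.3,  24.6,  67.5])), (array([103.5, 222.7]), np.int32(336), array([502.7,  77.9,  67.5])), (array([135.9, 207.2]), np.int32(459), array([510.6,  48.5,  67.5]))]
[317 207] [(array([287.1, 184.5]), np.int32(116), array([508.5, -69.3,  67.5])), (array([317., 207.]), np.int32(447), array([487.1, -88.3,  67.5]))]
```

Left bushing stands back at its place (510.6, 48.5); right one is at (487.1, −88.3) as measured.

play_rows(deltas=[{"xyz": [0, 0, -0.025], "spin": 0, "fingers": 0.072}, {"xyz": [0, 0, -0.03], "spin": 0, "fingers": 0.072}, {"xyz": [0, 0, -0.025], "spin": 0, "fingers": 0.072}, {"xyz": [0, 0, -0.02], "spin": 0, "fingers": 0.072}, {"xyz": [0, 0, -0.015], "spin": 0, "fingers": 0.072}, {"xyz": [0, 0, -0.01], "spin": 0, "fingers": 0.072}, {"xyz": [0, 0, 0], "spin": 0, "fingers": 0.072}, {"xyz": [0, 0, 0], "spin": 0, "fingers": 0.072}, {"xyz": [0, 0, 0], "spin": 0, "fingers": 0.02}, {"xyz": [0, 0, 0], "spin": 0, "fingers": 0.02}], force=60)

```text
time: 16.7
eef_pos: [487.1, -88.5, 31.0]
ee_rot: [-3.141, -0.001, -0.172]
contact_force: [1.4, 0.1, 0.2]
gripper_width: 0.447
grip_force: 60.7
```

play_rows(deltas=[{"xyz": [0, 0, 0], "spin": 0, "fingers": 0.02}, {"xyz": [0, 0, 0], "spin": 0, "fingers": 0.02}, {"xyz": [0, 0, 0], "spin": 0, "fingers": 0.02}, {"xyz": [0, 0, 0], "spin": 0, "fingers": 0.02}, {"xyz": [0, 0, 0], "spin": 0, "fingers": 0.02}, {"xyz": [0, 0, 0], "spin": 0, "fingers": 0.02}, {"xyz": [0, 0, 0], "spin": 0, "fingers": 0.02}, {"xyz": [0, 0, 0.005], "spin": 0, "fingers": 0.02}, {"xyz": [0, 0, 0.015], "spin": 0, "fingers": 0.02}, {"xyz": [0, 0, 0.015], "spin": 0, "fingers": 0.02}])

```text
time: 17.95
eef_pos: [485.1, -88.3, 64.4]
ee_rot: [3.141, 0.004, -0.173]
contact_force: [-0.1, 0.8, -6.4]
gripper_width: 0.448
grip_force: 61.0
```

play_rows(deltas=[{"xyz": [0, 0, 0.015], "spin": 0, "fingers": 0.02}, {"xyz": [0, 0, 0.02], "spin": 0, "fingers": 0.02}, {"xyz": [0, 0, 0], "spin": 0, "fingers": 0.02}, {"xyz": [0, 0, 0], "spin": 0, "fingers": 0.02}, {"xyz": [0, 0, 0], "spin": 0, "fingers": 0.02}, {"xyz": [0, 0, 0], "spin": 0, "fingers": 0.02}, {"xyz": [0, 0, 0], "spin": 0, "fingers": 0.02}, {"xyz": [0, 0, 0], "spin": 0, "fingers": 0.02}, {"xyz": [0, 0, 0], "spin": 0, "fingers": 0.02}, {"xyz": [0, 0, 0], "spin": 0, "fingers": 0.02}])

```text
time: 19.2
eef_pos: [486.7, -88.4, 100.3]
ee_rot: [-3.142, -0.0, -0.172]
contact_force: [-0.6, -0.5, -6.4]
gripper_width: 0.44
grip_force: 61.0
```

play_rows(deltas=[{"xyz": [0, 0, 0.02], "spin": 0, "fingers": 0.02}, {"xyz": [0, 0, 0.025], "spin": 0, "fingers": 0.02}, {"xyz": [0, 0, 0.025], "spin": 0, "fingers": 0.02}, {"xyz": [0, 0, 0.02], "spin": 0, "fingers": 0.02}, {"xyz": [0.001, 0.015, 0], "spin": 0, "fingers": 0.02}, {"xyz": [0.001, 0.03, 0], "spin": 0, "fingers": 0.02}, {"xyz": [0.001, 0.03, 0], "spin": 0, "fingers": 0.02}, {"xyz": [0.001, 0.03, 0], "spin": 0, "fingers": 0.02}, {"xyz": [0.001, 0.03, 0], "spin": 0, "fingers": 0.02}, {"xyz": [0.001, 0.03, 0], "spin": 0, "fingers": 0.02}])

```text
time: 20.45
eef_pos: [491.8, 78.3, 189.1]
ee_rot: [3.141, 0.002, -0.172]
contact_force: [-0.1, -0.5, -5.4]
gripper_width: 0.442
grip_force: 61.5
```

play_rows(deltas=[{"xyz": [0.001, 0.03, 0], "spin": 0, "fingers": 0.02}, {"xyz": [0.001, 0.03, 0], "spin": 0, "fingers": 0.02}, {"xyz": [0.001, 0.03, 0], "spin": 0, "fingers": 0.02}, {"xyz": [0.001, 0.03, 0], "spin": 0, "fingers": 0.02}, {"xyz": [0.001, 0.03, 0], "spin": 0, "fingers": 0.02}, {"xyz": [0.001, 0.03, 0], "spin": 0, "fingers": 0.02}, {"xyz": [0.001, 0.03, 0], "spin": 0, "fingers": 0.02}, {"xyz": [0.001, 0.03, 0], "spin": 0, "fingers": 0.02}, {"xyz": [0.002, 0.028, 0], "spin": 0, "fingers": 0.02}, {"xyz": [0.001, 0.015, 0], "spin": 0, "fingers": 0.02}])

```text
time: 21.7
eef_pos: [502.5, 361.2, 188.5]
ee_rot: [3.14, 0.002, -0.171]
contact_force: [0.2, 0.0, -6.5]
gripper_width: 0.441
grip_force: 61.6
```

play_rows(deltas=[{"xyz": [0, 0, 0], "spin": 0, "fingers": 0.02}, {"xyz": [0, 0, 0], "spin": 0, "fingers": 0.02}, {"xyz": [0, 0, 0], "spin": 0, "fingers": 0.02}, {"xyz": [0, 0, 0], "spin": 0, "fingers": 0.02}, {"xyz": [0, 0, 0], "spin": 0, "fingers": 0.02}, {"xyz": [0, 0, 0], "spin": 0, "fingers": 0.02}, {"xyz": [0, 0, 0], "spin": 0, "fingers": 0.02}, {"xyz": [0, 0, 0], "spin": 0, "fingers": 0.02}, {"xyz": [0, 0, 0], "spin": 0, "fingers": 0.02}, {"xyz": [0, 0, 0], "spin": 0, "fingers": 0.02}])

```text
time: 22.95
eef_pos: [503.7, 359.6, 190.3]
ee_rot: [3.142, -0.0, -0.172]
contact_force: [0.1, 0.0, -7.2]
gripper_width: 0.447
grip_force: 61.7
```

```bash
python3 - <<'E'
from h import *
s=viewer.capture('scene'); save('s6',s[130:330,220:480].repeat(3,0).repeat(3,1))
t=[b[0] for b in blobs(s,(22,150,150),(33,255,255),60)]; print(t)
E
```

```text
[array([576.8,  10.2]), array([284.4, 221.5]), array([210.9, 222.6])]
```

View pics/s6.png

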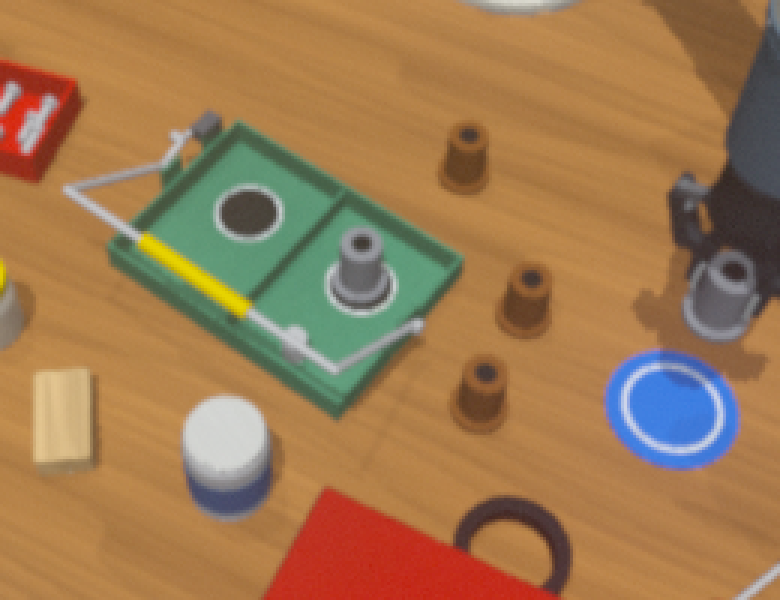

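The handle is home, the lighter bushing stands in the left half, and the steel one is held upright, its flange at about (459,237) in the full picture. I'll check that pixel against the expected pose, then hand in.

```bash
python3 - <<'E'
from h import *
q=proj(cam('scene'),(504,360,163)); print(q, ctrl.get_obs()['qvel'].round(3))
if np.linalg.norm(q-[459,237])<8: print(ticket.close_job())
E
```

```text
[456.75167899 234.77272307] [-0.003  0.001 -0.001  0.    -0.     0.002]
the job is handed in; nothing more can be done
None
```

The job is handed in, with no verdict shown: the handle is home, the lighter bushing (about 2.8 N) stands upright back on its mark in the tote's left half, and the steel one (about 6.4 N) is held still and upright over the pad's middle, underside about 16 cm above the bench.

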